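# Draw a jar from the pedal-lift dispenser and deliver it in its tray

### The arm

A 7-joint arm with a two-finger parallel gripper is mounted at the origin on a cart in front of the work surface, level with it; the furniture and walls round the work are solid. World frame = base frame: x ahead of the robot, y to its left, z up, the work surface at z = 0. Lengths are in mm, angles in rad, forces in N, time in s.
With the tool pointing down it reaches from about 350 to 900 mm from the base axis. Payload 7.2 kg.
Tool frame: the origin (TCP) lies midway between the tips of the shut fingers; the grasp point (between the pads) lies 19 mm behind it (ctrl.tcp_to_grasp is the distance from the TCP to the grasp point, in mm); z points along the fingers, y is the line along which they close (so a half turn about z gives the same grasp; the last joint's range is limited). The gripper opens to 88 mm and grips with 3 to 60 N. Pads are 20 mm wide; open, the fingers measure 115 mm over their backs; the gripper's body (75 mm by 178 mm) begins 61 mm behind the grasp point.
Start: joints at [-1.321, 0.411, -0.013, 1.596, 0.006, 1.134, -0.082], TCP at [195.308, 593.704, 222.653] pointing down, gripper open.
Joint ranges: [-2.95, 2.95], [-0.29, 1.99], [-1.47, 1.44], [0.14, 2.54], [-1.03, 4.17], [0.13, 1.85], [-2.86, 2.86]. Speed limits (rad/s): [2.39, 2.39, 3.01, 3.01, 3.14, 3.14, 3.14].

### API

Orientations are given as a unit quaternion [w, x, y, z].
In Python, from plant import readout, vision, job, ctrl gives the robot as it stands.
- The arm moves only by the tool step_arm, never from a script. Its argument "rows" is a list that holds one entry, the list of rows, each a list of 7 numbers: the turn, a rotation vector about the tool's x, y, z in units of 6 degrees (1.0 is 6 degrees), then the shift along the tool's x, y, z in units of 3 cm (1.0 is 3 cm), then the opening, from -1 (shut) to 1 (fully open). In form: [[[ax, ay, az, x, y, z, gripper], ...]]. A call has 1 to 5 rows; each row shifts and turns the commanded pose from where the row before left it, along the tool's axes as they then stand; what a row does not reach is not made up. A row lasts 1/10 s, in which the tool goes at most 50 mm and 8.59 degrees, less where a joint would pass 70% of its speed; a pose out of reach is approached as far as the arm can. A call with a number of a shift or a turn outside -1 to 1 is refused whole. A call with a gripper value outside its range is refused whole. The fingers move at their own pace and stop on an object; "force" is the grip in N (left out, the last holds). Time passes only in rows, so rows that do not move let the fingers close. It gives the time, the measured TCP pose, the force, the opening and the grip force at its end, in the units of the state.
- readout.read_state(): the state, without advancing time (a new reading comes with each control period).
- vision.camera(name): name is "scene" or "top"; returns a dict with "pixels" (400x640x3 uint8, red, green, blue), "z_map" (400x640 float32, mm along the optical axis (not along the pixel's ray), 0 where there is no reading), "fx", "fy", "cx", "cy" (pixels), "k1" (the pictures are not rectified: a ray, as slopes to the right and down, at radius r is drawn at 1 + k1 r^2 times it, then the intrinsics apply), "extrinsics" (4x4, takes a point from world to camera coordinates). Camera axes: x right, y up, looking along -z (the intrinsics and any distortion apply to the point x, -y, -z); pixel columns grow to the right and rows downward; lengths in mm; the calibration is good to about 2 mm. A picture is of the moment at which its call begins.
- job.finish_job(): hands the job in; it is judged then, once.
The state is a dict: "t": time; "qpos": joint angles; "qvel": joint speeds; "effort": joint torques, N m; "eef_pos": TCP position; "tool_rot": TCP orientation; "force": force on the tool from outside, world axes, zero at the start; "ft_torque": the same for the moment, N m; "gripper_width": finger opening in mm; "finger_force": force on a finger pad.
Only numpy, scipy, OpenCV 4.12 (cv2) and the standard library are available. Lean on these libraries where they do the work, as an engineer would, in place of code of your own. Each camera call takes 0.05 s, during which the arm holds its last target. There are 200 camera calls.

### The job

Slide the aluminium tray squarely up to the front of the pedal-lift dispenser, under its outlet, then press the pedal right down so that the linked lid rises and the jar rolls out into the tray. Keep your touch on the pedal and ease it slowly back up, over about two seconds, until the lid is fully shut: never let it spring back. Then slide the tray, with the jar in it, over to the taped rectangle so that it stands inside the tape, let go, and leave the other things on the bench where they are.

Things in the scene. Friction and masses are not known exactly. Their poses are not given: they have to be found in the camera images.
- dispenser: Fixed grey sheet-metal dispenser, open on top, 124 mm wide, 190 deep, 198 high. Origin on the bench at the middle of the flat front face that the tray is slid up to; x points into it (away from the robot), y to its left (pedal side), z up. Its outlet lip and lid stand 25 to 36 mm ahead of this face, above z = 55 mm (over the tray's back wall). A linkage cover reaches to y = 80 mm.
- outlet (a point): Point on the bench, 55 mm ahead of the dispenser's front face (x = -55 mm, y = 0 in its frame), under the outlet: the tray's centre belongs here, with the tray's x axis along the dispenser's x axis (the tray's low back wall is then against the front face).
- pedal_pad (a point): Top centre of the black ribbed pedal pad (50 x 50 mm) on a lever at the dispenser's left, about 92 mm above the bench when up. The lever's pivot is 98 mm farther back and 27 mm lower. Pressed from above the pad goes down about 45 mm to its stop, almost straight. The spring needs about 5 N at first, 12 N when fully down, and throws the pedal back hard if released.
- pedal (a joint): Pedal angle in rad: 0 up, 0.45 fully pressed. It returns by its spring; let it come up no faster than 1.2 rad/s (the pad 120 mm/s).
- lid (a joint): Angle of the steel lid that hangs from a pin over the outlet: 0 shut (hanging straight down), 1.35 fully raised (nearly level, reaching 130 mm ahead of the front face at z = 155 to 180 mm). Linked to the pedal: 3 times its angle.
- jar_centre (a point): Centre of a clear plastic jar with a white screw lid, lying on its side across the chute, 68 mm in diameter, 105 mm long, about 0.12 kg; it rests against the shut lid inside the dispenser and rolls out by itself once the lid is up. Lying in the tray its centre is 38 mm above the bench.
- tray_centre (a point): Centre of the underside of the loose aluminium tray, 110 mm in x by 158 mm in y, 0.35 kg, standing on the bench. Its x axis points to its low back wall (25 mm high); side walls 32 mm, front wall (-x) 42 mm, floor 4 mm, walls 4 mm thick. It slides flat on the bench.
- tray_grip (a point): Gripping point of the black upright fin standing out from the middle of the tray's front wall: 14 mm thick (tray y), 44 mm long (tray x, 58 to 102 mm from the tray's centre), 15 to 65 mm above the bench. The point is 83 mm from the tray's centre along -x, 45 mm up. Pinch it across its thickness from above to slide the tray.
- bay: White tape outline stuck on the bench, 190 mm in its x by 230 mm in its y outside, tape 18 mm wide, flat (no height). Origin at its centre; the tray belongs inside it with its x axis along the outline's x axis. The bay is on one side of the dispenser and the tray starts on the other.
- hub: Bystander: turned steel hub, 66 mm in diameter, 38 mm high; origin under its centre.
- grease_tin: Bystander: yellow tin with a white lid, 70 mm in diameter, 46 mm high; origin under its centre.
- oil_can: Bystander: green oil can with a thin spout, base 68 mm, 188 mm high; origin at its foot. A big fixed cardboard carton, taller than the gripper, stands beyond it on the left (y above 0.5 m, x above 0.45 m): keep the arm clear of it.
- wood_block: Bystander: dark wooden block 50 x 75 x 51 mm; origin under its centre.
- spanner_17: Bystander: spanner lying near the front edge, 191 mm long, 9 mm high.

How it is judged:
By the outcome, as a careful person would: the job done as asked, in the order asked, and still so for the second after the job is handed in, with the robot touching nothing.
It also fails if it takes over 67 s, if anything falls off the work surface, if the arm or the gripper's body presses on something with over 40 N, if the wrist force passes 120 N, or if a joint passes its speed limit or range.

## Working session

There is one attempt and no reset: what is moved stays moved. The work goes in short steps, Python scripts to look and compute and a tool call to move; the robot and the scene stay as the last step left them, time stands still between calls to the robot, and variables do not carry over. Pictures are saved under pics/ and viewed, at most 12 in all, crops included, and the job is handed in when it is done.

Besides the shell and the picture viewer there is one more tool, called after "Emit:" as name(argument=value, ...) on one line, values as JSON. step_arm: Moves the arm, as the interface text tells. Its arguments: {"type":"object","properties":{"rows":{"type":"array","items":{"type":"array","items":{"type":"array","items":{"type":"number"}}}},"force":{"type":"number"}},"required":["rows"]}

```bash
mkdir -p pics; ls; python3 - <<'E'
from plant import readout, vision, job, ctrl
import cv2, numpy as np
s=readout.read_state(); print(s); print(ctrl.tcp_to_grasp)
for n in("scene","top"):
    c=vision.camera(n); np.savez(f"{n}0.npz",**c)
    cv2.imwrite(f"pics/{n}0.png",c["pixels"][:,:,::-1]); print(n,c["fx"],c["fy"],c["cx"],c["cy"],c["k1"],np.round(c["extrinsics"],3).tolist())
E
```

```text
pics
{'t': 0.0, 'qpos': array([-1.32118918,  0.41189552, -0.01274297,  1.59704419,  0.00556013,
        1.13433219, -0.08220033]), 'qvel': array([ 0.00136331,  0.0014999 ,  0.00054219, -0.00113643,  0.00095043,
        0.00096043, -0.00174954]), 'effort': array([-8.51018176e-04, -5.87948334e+01,  6.40933793e-01, -2.91090202e+01,
       -5.40058943e-02,  1.83470064e-02,  1.64947232e-04]), 'eef_pos': array([195.15085147, 593.20095194, 221.81159546]), 'tool_rot': array([-9.60947073e-05,  1.58217965e-01,  9.87403868e-01, -8.16721786e-04]), 'force': array([ 0.13920323, -0.90715388, -0.14210562]), 'ft_torque': array([-0.00985336, -0.05735568, -0.02891896]), 'finger_force': 0.0, 'gripper_width': 88.21174294880629}
18.700000000000003
scene 483.9818460034066 483.9818460034066 318.90262272520425 195.55390331857112 -0.1304273642810039 [[0.744, -0.668, -0.018, -405.355], [0.496, 0.534, 0.685, -359.4], [-0.448, -0.518, 0.729, -1728.762], [0.0, 0.0, 0.0, 1.0]]
top 446.860199495857 446.860199495857 311.55736787995113 195.25404015245465 -0.03609048747857311 [[-0.044, -0.999, 0.004, -16.474], [0.979, -0.042, 0.2, -533.597], [-0.2, 0.012, 0.98, -1402.584], [0.0, 0.0, 0.0, 1.0]]
```

View pics/scene0.png

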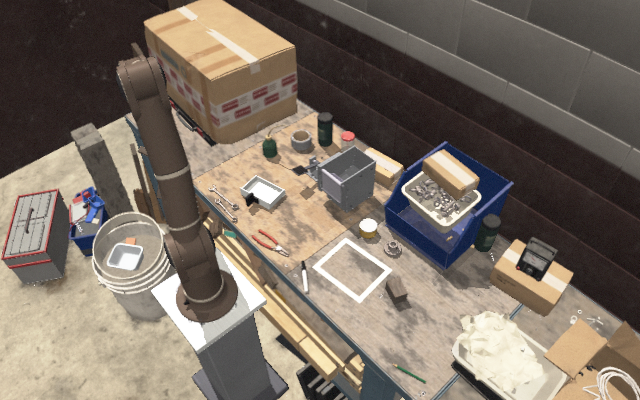

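View pics/top0.png

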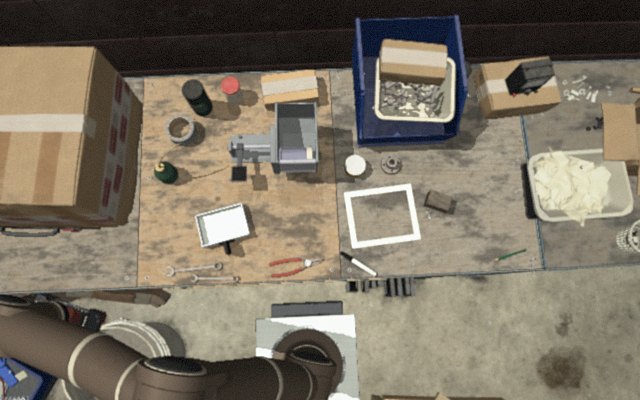

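Scene: tray at about (222,225) with black fin at (228,247) in the top view. The dispenser is at (297,138), pedal pad at (238,174), tape at (382,215), oil can at (165,172). I'll zoom in.

```bash
cat > h.py <<'E'
import numpy as np, cv2
def load(n): return dict(np.load(n))
def ray(c,uv):
    uv=np.atleast_2d(np.array(uv,float)); d=np.c_[(uv[:,0]-c["cx"])/c["fx"],(uv[:,1]-c["cy"])/c["fy"]]
    u=d.copy()
    for _ in range(20): u=d/(1+c["k1"]*(u**2).sum(1))[:,None]
    R=c["extrinsics"][:3,:3]; t=c["extrinsics"][:3,3]
    return -R.T@t, np.c_[u[:,0],-u[:,1],-np.ones(len(u))]@R
def onplane(c,uv,z):
    o,d=ray(c,uv); return o+d*((z-o[2])/d[:,2])[:,None]
def depth(c):
    h,w=c["z_map"].shape; uu,vv=np.meshgrid(np.arange(w),np.arange(h))
    o,d=ray(c,np.c_[uu.ravel(),vv.ravel()]); z=c["z_map"].ravel()
    return (o+d*z[:,None]).reshape(h,w,3)
def proj(c,p):
    p=np.atleast_2d(p); q=p@c["extrinsics"][:3,:3].T+c["extrinsics"][:3,3]
    u=np.c_[q[:,0],-q[:,1]]/-q[:,2:]; u=u*(1+c["k1"]*(u**2).sum(1))[:,None]
    return u*[c["fx"],c["fy"]]+[c["cx"],c["cy"]]
E
python3 - <<'E'
from h import *
c=load("top0.npz"); im=c["pixels"][:,:,::-1]
cv2.imwrite("pics/crop.png",cv2.resize(im[95:265,180:440],(780,510),interpolation=cv2.INTER_CUBIC))
P=depth(c)
# tape
hsv=cv2.cvtColor(im.copy(),cv2.COLOR_BGR2HSV)
def blob(m,box):
    x0,y0,x1,y1=box; k=np.zeros(m.shape,np.uint8); k[y0:y1,x0:x1]=m[y0:y1,x0:x1]; 
    cs,_=cv2.findContours(k,cv2.RETR_EXTERNAL,cv2.CHAIN_APPROX_NONE); return max(cs,key=cv2.contourArea)[:,0]
white=((hsv[...,1]<40)&(hsv[...,2]>190)).astype(np.uint8)
b=blob(white,(338,180,425,252)); w=onplane(c,b,0)[:,:2].astype(np.float32)
print("bay",cv2.minAreaRect(w))
# tray & fin: depth-based
Z=P[...,2]
for name,box,lo,hi in [("tray",(185,195,260,260),10,60),("disp",(268,95,325,180),150,230),("pedal",(222,160,252,190),70,110)]:
    m=((Z>lo)&(Z<hi)).astype(np.uint8); x0,y0,x1,y1=box; k=np.zeros_like(m);k[y0:y1,x0:x1]=m[y0:y1,x0:x1]
    q=P[k>0]; print(name,len(q),cv2.minAreaRect(q[:,:2].astype(np.float32)),np.percentile(q[:,2],[5,50,95]),q[:,:2].min(0),q[:,:2].max(0))
dark=((hsv[...,2]<60)).astype(np.uint8)
for nm,box,z in [("fin",(215,236,240,262),65),("pad",(225,162,252,186),92)]:
    bb=blob(dark,box); q=onplane(c,bb,z)[:,:2]; print(nm,len(bb),cv2.minAreaRect(q.astype(np.float32)),np.median(P[bb[:,1],bb[:,0]],0))
E
```

```text
bay ((464.9969177246094, -272.0154113769531), (194.5684356689453, 234.2125701904297), 5.272484302520752)
tray 416 ((426.1969909667969, 270.310546875), (158.7405242919922, 193.73667907714844), 13.477336883544922) [11.34196461 28.3178278  46.02449051] [352.20929451 170.09584509] [522.24371684 363.13251553]
disp 972 ((702.1741943359375, 9.665946960449219), (146.7611541748047, 193.94102478027344), 88.95060729980469) [155.23995403 190.09422986 199.22684937] [604.26522899 -64.22085169] [800.11956548  82.77755819]
pedal 284 ((617.8489379882812, 192.8333740234375), (77.04288482666016, 49.56980514526367), 1.4547088146209717) [78.63006094 89.60939381 96.79866469] [579.77575443 167.66776617] [656.39076032 217.74027958]
fin 46 ((380.67718505859375, 238.56451416015625), (40.01105880737305, 45.11844253540039), 72.13980102539062) [388.39647308 236.25571746  37.51598736]
pad 46 ((607.4942016601562, 190.10911560058594), (38.6096076965332, 40.6710090637207), 89.21733856201172) [608.02287537 190.48867772  90.20032622]
```

View pics/crop.png

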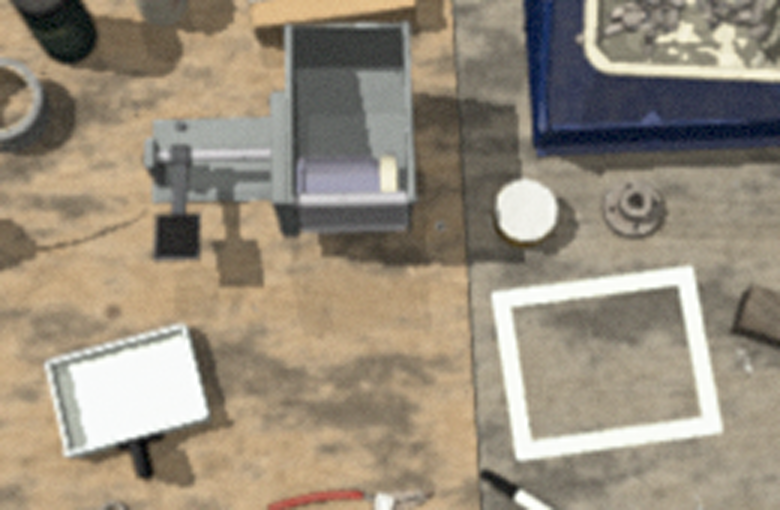

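```bash
python3 - <<'E'
from h import *
c=load("top0.npz"); P=depth(c); Z=P[...,2]
# tray rims from crop corners (crop px/3 + offset - centre shift)
f=lambda a:(np.array(a)+.5)/3-.5+[180,95]
for nm,pts,z in [("front",[(65,456),(209,414)],42),("back",[(47,360),(185,325)],25)]:
    q=onplane(c,f(pts),z)[:,:2]; d=q[0]-q[1]; print(nm,q.round(1).tolist(),q.mean(0).round(1),np.hypot(*d).round(1),np.degrees(np.arctan2(-d[0],d[1])).round(1))
q=onplane(c,f([(138,440),(149,476)]),65)[:,:2]; print("fin",q.round(1).tolist())
q=onplane(c,f([(158,214),(200,214),(199,258),(154,258)]),92)[:,:2]; print("pad",q.round(1).tolist(),q.mean(0))
q=onplane(c,f([(287,25),(410,23),(414,193),(288,193)]),198)[:,:2]; print("rim",q.round(1).tolist())
# dispenser horizontal profile, at columns
for u in (280,285,290,296,302,308,313):
    print(u,[(v,*P[v,u].round(0).astype(int).tolist()) for v in range(152,180,2)])
for v in (110,120,130,140,150):
    r=P[v]; k=np.where((Z[v]>185)&(np.arange(640)>255)&(np.arange(640)<330))[0]; print(v,k.min(),k.max(),P[v,k.min()].round(1),P[v,k.max()].round(1))
s=load("scene0.npz"); im=s["pixels"][:,:,::-1]
cv2.imwrite("pics/sc.png",cv2.resize(im[130:300,200:430],(782,578),interpolation=cv2.INTER_CUBIC))
E
```

```text
front [[381.5, 321.8], [420.2, 166.6]] [400.8 244.2] 160.0 14.0
back [[489.5, 346.2], [522.2, 193.7]] [505.8 269.9] 156.0 12.1
fin [[392.9, 239.1], [354.5, 227.8]]
pad [[631.6, 211.3], [629.6, 166.2], [581.2, 168.0], [583.3, 215.9]] [606.42718659 190.3411752 ]
rim [[796.1, 60.4], [792.9, -65.3], [612.4, -60.9], [617.8, 64.2]]
280 [(152, 658, 54, 136), (154, 652, 54, 136), (156, 646, 55, 134), (158, 639, 55, 134), (160, 617, 52, 187), (162, 612, 52, 183), (164, 609, 53, 174), (166, 613, 56, 135), (168, 614, 57, 109), (170, 621, 60, 58), (172, 630, 64, -3), (174, 622, 64, 2), (176, 616, 65, -4), (178, 608, 64, 1)]
285 [(152, 674, 41, 84), (154, 651, 39, 135), (156, 645, 39, 133), (158, 639, 39, 133), (160, 617, 37, 186), (162, 610, 37, 188), (164, 612, 39, 160), (166, 612, 40, 137), (168, 613, 41, 110), (170, 612, 43, 88), (172, 607, 43, 80), (174, 622, 47, -2), (176, 613, 47, 4), (178, 609, 48, -6)]
290 [(152, 677, 25, 71), (154, 651, 23, 133), (156, 645, 23, 131), (158, 639, 24, 130), (160, 617, 22, 185), (162, 609, 22, 189), (164, 612, 23, 158), (166, 612, 24, 133), (168, 612, 25, 1
[... 862 characters left out ...]
612, -32, 125), (168, 611, -32, 106), (170, 611, -32, 81), (172, 625, -32, 0), (174, 619, -32, -3), (176, 611, -31, 0), (178, 604, -31, 0)]
313 [(152, 674, -51, 70), (154, 668, -50, 68), (156, 660, -50, 69), (158, 654, -50, 69), (160, 613, -47, 187), (162, 609, -47, 180), (164, 612, -47, 147), (166, 611, -47, 126), (168, 611, -48, 104), (170, 610, -48, 81), (172, 624, -49, 0), (174, 617, -49, 2), (176, 610, -48, 2), (178, 604, -48, -5)]
110 275 316 [773.7  62.1 197.1] [767.7 -63.1 198.4]
120 275 316 [743.1  63.2 192.5] [737.5 -61.8 193. ]
130 270 316 [709.9  78.9 197. ] [703.2 -60.1 199. ]
140 270 317 [679.8  80.  192.3] [673.2 -61.8 193.8]
150 270 317 [649.1  81.  189.7] [639.6 -60.1 200.6]
```

View pics/sc.png

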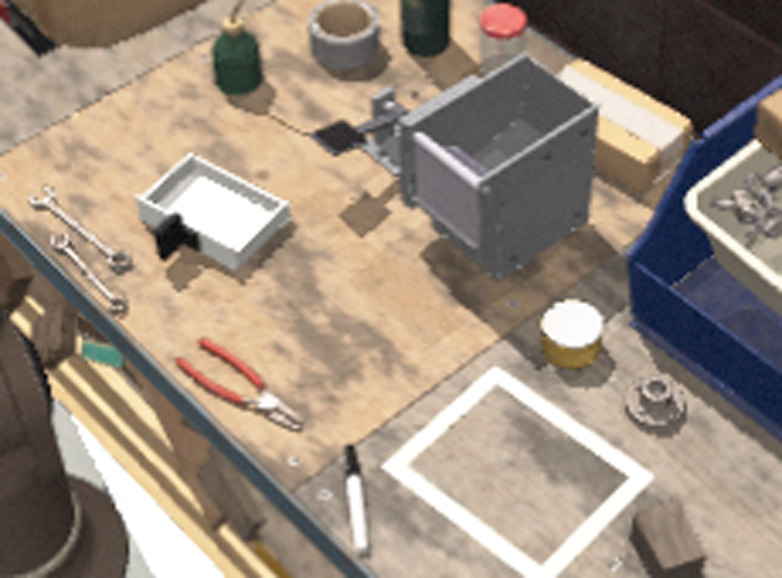

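The scene crop shows the dispenser's front-right foot at crop (498,275). The tray is empty with the fin toward the robot, and nothing lies on the path between tray, outlet and bay. I'll cross-check the face and linkage height, then plan the moves.

```bash
cat > d.py <<'E'
# delta to target TCP x y z phi(deg of tool y): turn units, then shift units in the final tool axes
import sys,numpy as np
from plant import readout
from scipy.spatial.transform import Rotation as Ro
s=readout.read_state(); w,x,y,z=s["tool_rot"]; R=Ro.from_quat([x,y,z,w]).as_matrix(); p=s["eef_pos"]
phi0=np.degrees(np.arctan2(R[1,1],R[0,1]))
print("t",round(s["t"],2),"tcp",p.round(1),"phi",round(phi0,2),"tilt",R[:2,2].round(3),"F",s["force"].round(1),"w",round(s["gripper_width"],1),"fin",round(s["finger_force"],1),"q7",s["qpos"][6].round(2))
if len(sys.argv)>1:
    X,Y,Z,ph=map(float,sys.argv[1:5]); f=np.radians(ph); D=np.array([X,Y,Z])-p
    print("turn units",round(-(ph-phi0)/6,2),"shift units x,y,z",(np.array([-np.sin(f)*D[0]+np.cos(f)*D[1],np.cos(f)*D[0]+np.sin(f)*D[1],-D[2]])/30).round(2))
E
python3 - <<'E'
from h import *
c=load("top0.npz"); s=load("scene0.npz"); P=depth(c); Q=depth(s)
g=lambda a:(np.array(a)+.5)/3.4-.5+[200,130]
print("foot",onplane(s,g([(498,277),(590,208)]),0).round(1))
print("tray scene front rim",onplane(s,g([(136,200),(236,268)]),42).round(1).tolist(),"back",onplane(s,g([(191,153),(290,207)]),25).round(1).tolist())
print("pad scene",onplane(s,g([(313,134),(343,119),(365,137),(333,154)]),92).round(1).tolist())
bay=onplane(s,g([(498,366),(653,478),(383,466)]),0); print("bay scene corners",bay.round(1).tolist(), bay[1:].mean(0))
A=np.r_[P.reshape(-1,3),Q.reshape(-1,3)]
for x in range(560,760,20):
    print(x,[int(np.percentile(k,95)) if len(k:=A[(abs(A[:,0]-x)<10)&(abs(A[:,1]-y)<10)&(A[:,2]<400),2])>3 else -1 for y in range(80,260,20)])
# yaw of right wall face from scene: points y<-50
k=Q[(Q[...,0]>645)&(Q[...,0]<790)&(Q[...,1]<-50)&(Q[...,1]>-80)&(Q[...,2]>40)&(Q[...,2]<180)]; a=np.polyfit(k[:,0],k[:,1],1); print("side",len(k),np.degrees(np.arctan(a[0])),np.polyval(a,642))
k=Q[(abs(Q[...,1])<50)&(Q[...,0]>600)&(Q[...,0]<630)&(Q[...,2]>80)&(Q[...,2]<160)];a=np.polyfit(k[:,1],k[:,0],1); print("lid",len(k),-np.degrees(np.arctan(a[0])),a[1])
E
python3 d.py 373 237 120 103.4
```

```text
foot [[650.  -51.    0. ]
 [815.6 -46.8   0. ]]
tray scene front rim [[383.1, 319.2, 42.0], [405.2, 144.9, 42.0]] back [[492.7, 354.6, 25.0], [525.5, 192.5, 25.0]]
pad scene [[588.5, 217.4, 92.0], [633.3, 212.6, 92.0], [632.1, 169.3, 92.0], [583.7, 173.3, 92.0]]
bay scene corners [[554.6, -149.5, 0.0], [570.4, -377.0, 0.0], [364.2, -164.2, 0.0]] [ 467.27856782 -270.62748821    0.        ]
560 [4, 5, 6, 5, 5, 3, 3, 4, 5]
580 [4, 4, 6, 4, 86, 97, 98, 93, 4]
600 [185, 5, 4, 5, 92, 98, 98, 97, 6]
620 [196, 4, 5, 6, 85, 93, 93, 91, 4]
640 [197, 5, 7, 4, 8, 87, 86, 86, 4]
660 [198, 2, 5, 5, 5, 79, 79, 8, 2]
680 [198, 6, 7, 6, 11, 76, 77, 74, 5]
700 [197, 71, 71, 71, 71, 77, 79, 84, 3]
720 [198, 50, 46, 7, 3, 72, 74, 85, 39]
740 [-1, 8, 7, 6, 5, 5, 7, 6, 5]
side 604 -1.037393963835238 -57.45063870493595
lid 252 -0.6959950881287558 613.3871244831254
t 0.1 tcp [195.2 593.3 221.9] phi 71.79 tilt [-0.    -0.001] F [-1.2 -0.3  0.4] w 88.0 fin 0.0 q7 -0.08
turn units -5.27 shift units x,y,z [ -3.01 -12.93   3.4 ]
```

Emit:
step_arm(rows=[[[0,0,-0.88,0,0,0,1],[0,0,-0.88,0,0,0,1],[0,0,-0.88,0,0,0,1],[0,0,-0.88,0,0,0,1],[0,0,-0.88,0,0,0,1]]], force=30)

```text
t: 0.6
eef_pos: [195.2, 593.4, 222.1]
tool_rot: [-0.0, -0.073, 0.997, -0.0]
force: [-0.3, 0.2, -0.3]
gripper_width: 88.1
finger_force: 0.0
```

Emit:
step_arm(rows=[[[0,0,-0.88,0,0,0,1],[0,0,0,-0.23,-1,0,1],[0,0,0,-0.23,-1,0,1],[0,0,0,-0.23,-1,0,1],[0,0,0,-0.23,-1,0,1]]])

```text
t: 1.1
eef_pos: [250.4, 482.0, 222.2]
tool_rot: [-0.0, -0.117, 0.993, -0.0]
force: [0.3, -0.3, 0.0]
gripper_width: 87.7
finger_force: 0.0
```

Emit:
step_arm(rows=[[[0,0,0,-0.23,-1,0,1],[0,0,0,-0.23,-1,0,1],[0,0,0,-0.23,-1,0,1],[0,0,0,-0.23,-1,0,1],[0,0,0,-0.23,-1,0,1]]])

```text
t: 1.6
eef_pos: [318.9, 344.2, 222.4]
tool_rot: [-0.0, -0.117, 0.993, -0.0]
force: [0.3, 0.3, 0.0]
gripper_width: 87.7
finger_force: 0.0
```

Emit:
step_arm(rows=[[[0,0,0,-0.23,-1,0,1],[0,0,0,-0.23,-1,0,1],[0,0,0,-0.23,-1,0,1],[0,0,0,0,0,0.5,1],[0,0,0,0,0,0,1]]])

```text
t: 2.1
eef_pos: [359.2, 261.5, 206.4]
tool_rot: [-0.001, -0.116, 0.993, -0.001]
force: [0.0, 0.5, -0.3]
gripper_width: 87.7
finger_force: 0.0
```

```bash
python3 d.py 373 237 26 103.4; python3 -c "
from plant import vision;from h import *
c=vision.camera('top');s=vision.camera('scene')
cv2.imwrite('pics/a.png',np.hstack([cv2.resize(x['pixels'][a:a+130,b:b+130,::-1],(400,400)) for x,a,b in((c,150,160),(s,130,190))]))"
```

```text
t 2.1 tcp [359.2 261.5 206.4] phi 103.36 tilt [-0.002 -0.002] F [ 0.   0.5 -0.3] w 87.7 fin 0.0 q7 1.07
turn units -0.01 shift units x,y,z [-0.26 -0.9   6.01]
```

View pics/a.png

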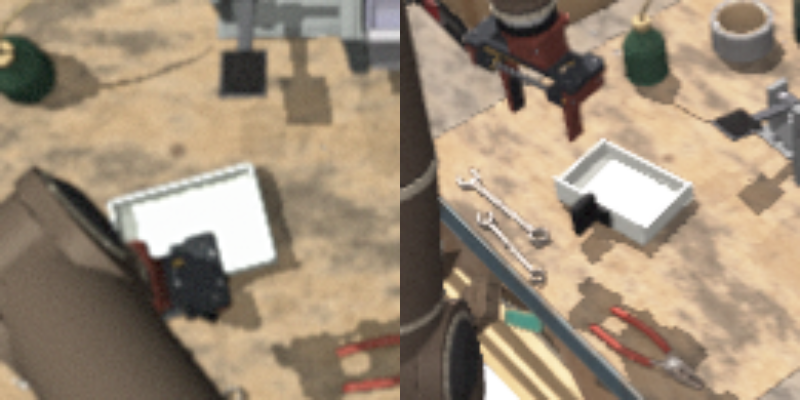

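The gripper hangs open above the tray's front wall, with the fin still at the tray's lower edge. I'll descend and pinch.

Emit:
step_arm(rows=[[[0,0,0,-0.26,-0.9,0,1],[0,0,0,0,0,1,1],[0,0,0,0,0,1,1],[0,0,0,0,0,1,1],[0,0,0,0,0,1,1]]])

```text
t: 2.7
eef_pos: [373.6, 239.6, 87.1]
tool_rot: [0.0, -0.118, 0.993, 0.0]
force: [0.6, 0.2, -1.5]
gripper_width: 88.0
finger_force: 0.0
```

Emit:
step_arm(rows=[[[0,0,0,0,0,1,1],[0,0,0,0,0,0.5,1],[0,0,0,0,0,0.3,1],[0,0,0,0,0,0,1],[0,0,0,0,0,0,1]]])

```text
t: 3.2
eef_pos: [373.9, 239.1, 34.3]
tool_rot: [0.0, -0.118, 0.993, 0.0]
force: [0.0, 0.2, -0.9]
gripper_width: 87.8
finger_force: 0.0
```

```bash
python3 d.py 373 237 26 103.4
```

```text
t 3.2 tcp [373.9 239.1  34.3] phi 103.5 tilt [0.    0.001] F [ 0.   0.2 -0.9] w 87.8 fin 0.0 q7 1.17
turn units 0.02 shift units x,y,z [ 0.04 -0.06  0.28]
```

Emit:
step_arm(rows=[[[0,0,0,0,0,0.25,0.4],[0,0,0,0,0,0,0],[0,0,0,0,0,0,-0.3],[0,0,0,0,0,0,-0.6],[0,0,0,0,0,0,-1]]])

```text
t: 3.7
eef_pos: [373.7, 238.5, 26.4]
tool_rot: [0.0, -0.117, 0.993, 0.0]
force: [-0.5, -0.0, 0.1]
gripper_width: 51.4
finger_force: 0.0
```

Emit:
step_arm(rows=[[[0,0,0,0,0,0,-1],[0,0,0,0,0,0,-1],[0,0,0,0,0,0,-1],[0,0,0,0,0,0,-1],[0,0,0,0,0,0,-1]]])

```text
t: 4.2
eef_pos: [373.6, 238.6, 26.2]
tool_rot: [0.0, -0.117, 0.993, 0.0]
force: [-0.1, -0.2, -0.4]
gripper_width: 13.9
finger_force: 30.0
```

```bash
python3 d.py 440 4 27 88.9
```

```text
t 4.2 tcp [373.6 238.6  26.2] phi 103.48 tilt [0. 0.] F [-0.1 -0.2 -0.4] w 13.9 fin 30.0 q7 1.17
turn units 2.43 shift units x,y,z [-2.36 -7.78 -0.03]
```

Emit:
step_arm(rows=[[[0,0,0.49,0,0,0,-1],[0,0,0.49,0,0,0,-1],[0,0,0.49,0,0,0,-1],[0,0,0.49,0,0,0,-1],[0,0,0.48,0,0,0,-1]]])

```text
t: 4.7
eef_pos: [373.8, 238.7, 26.1]
tool_rot: [0.0, 0.011, 1.0, 0.0]
force: [0.8, 0.3, -1.4]
gripper_width: 14.2
finger_force: 30.0
```

Emit:
step_arm(rows=[[[0,0,0,-0.15,-0.5,0,-1],[0,0,0,-0.24,-0.8,0,-1],[0,0,0,-0.24,-0.8,0,-1],[0,0,0,-0.24,-0.8,0,-1],[0,0,0,-0.24,-0.8,0,-1]]])

```text
t: 5.2
eef_pos: [404.7, 126.3, 26.2]
tool_rot: [0.0, 0.01, 1.0, 0.0]
force: [0.3, 0.6, -0.9]
gripper_width: 13.8
finger_force: 30.0
```

Emit:
step_arm(rows=[[[0,0,0,-0.24,-0.8,0,-1],[0,0,0,-0.24,-0.8,0,-1],[0,0,0,-0.24,-0.8,0,-1],[0,0,0,-0.24,-0.8,0,-1],[0,0,0,-0.24,-0.8,0,-1]]])

```text
t: 5.7
eef_pos: [438.3, 5.6, 26.1]
tool_rot: [-0.0, 0.01, 1.0, 0.0]
force: [-0.2, 1.7, 0.1]
gripper_width: 13.9
finger_force: 30.0
```

Emit:
step_arm(rows=[[[0,0,0,0,-0.1,0,-1],[0,0,0,0,0,0,-1]]])

```text
t: 5.9
eef_pos: [438.2, 2.4, 26.1]
tool_rot: [0.0, 0.011, 1.0, -0.0]
force: [-0.2, -3.0, 0.6]
gripper_width: 13.8
finger_force: 30.0
```

```bash
python3 d.py 501 3.7 27 88.9; python3 - <<'E'
from h import *; from plant import vision
c=vision.camera("top"); s=vision.camera("scene"); np.savez("top1.npz",**c); np.savez("scene1.npz",**s)
im=c["pixels"][:,:,::-1]; si=s["pixels"][:,:,::-1]
a=cv2.resize(im[140:250,255:355],(364,400),interpolation=cv2.INTER_CUBIC); b=cv2.resize(si[150:260,290:390],(364,400),interpolation=cv2.INTER_CUBIC)
cv2.imwrite("pics/b.png",np.hstack([a,b]))
E
```

```text
t 5.9 tcp [438.2   2.4  26.1] phi 88.69 tilt [ 0. -0.] F [-0.2 -3.   0.6] w 13.8 fin 30.0 q7 1.53
turn units -0.04 shift units x,y,z [-2.09  0.08 -0.03]
```

View pics/b.png

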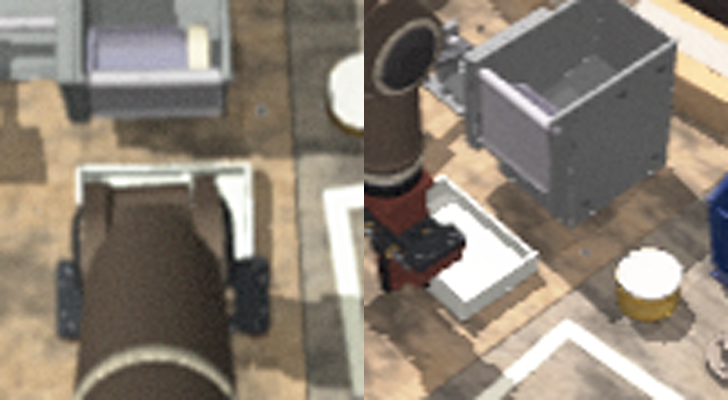

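Tray back rim is at (78,166)–(252,170) in the left half. The dispenser foot is at (573,223) in the right half.

```bash
python3 - <<'E'
from h import *
c=load("top1.npz"); s=load("scene1.npz")
f=lambda a:(np.array(a)+.5)/3.64-.5
q=onplane(c,f([(77,166),(253,169)])+[255,140],25); print("back rim",q.round(1).tolist(),q.mean(0))
print("tray scene right-back rim",onplane(s,f([(538-364,252),(443-364,178)])+[290,150],25).round(1).tolist())
print("foot",onplane(s,f([(573-364,222)])+[290,150],0).round(1))
q=onplane(c,f([(87,71),(222,68)])+[255,140],188);print("lid top",q.round(1).tolist())
# jar: white lid & body ends at z~?; body side walls
P=depth(c)
for v in range(142,158,3):
    k=np.where((P[v,:,2]>180)&(np.arange(640)>255)&(np.arange(640)<330))[0]; print(v,P[v,k.max()].round(0))
E
```

```text
back rim [[577.6, 77.8, 25.0], [567.8, -83.4, 25.0]] [572.6677604   -2.80495735  25.        ]
tray scene right-back rim [[580.1, -72.5, 25.0], [576.9, 81.8, 25.0]]
foot [[654.7 -51.7   0. ]]
lid top [[619.9, 56.2, 188.0], [617.7, -55.2, 188.0]]
142 [666. -61. 198.]
145 [ 241.  -22. 1481.]
148 [646. -60. 199.]
151 [637. -60. 199.]
154 [630. -60. 193.]
157 [618. -59. 200.]
```

Emit:
step_arm(rows=[[[0,0,0,-0.4,0.02,0,-1],[0,0,0,-0.6,0,0,-1],[0,0,0,-0.6,0,0,-1],[0,0,0,-0.3,0,0,-1],[0,0,0,-0.1,0,0,-1]]])

```text
t: 6.5
eef_pos: [498.3, 3.7, 25.8]
tool_rot: [-0.0, 0.009, 1.0, 0.0]
force: [0.4, 0.4, -2.3]
gripper_width: 14.0
finger_force: 30.0
```

Emit:
step_arm(rows=[[[0,0,0,-0.05,0,0,-1],[0,0,0,-0.05,0,0,-1],[0,0,0,0,0,0,-1]]])

```text
t: 6.8
eef_pos: [500.5, 2.5, 26.0]
tool_rot: [-0.0, 0.01, 1.0, 0.0]
force: [0.6, -0.1, -3.9]
gripper_width: 13.8
finger_force: 30.0
```

```bash
python3 d.py 504 3 27 88.8
```

```text
t 6.8 tcp [500.5   2.5  26. ] phi 88.84 tilt [-0.001  0.   ] F [ 0.6 -0.1 -3.9] w 13.8 fin 30.0 q7 1.55
turn units 0.01 shift units x,y,z [-0.11  0.02 -0.03]
```

Emit:
step_arm(rows=[[[0,0,0,-0.05,0,0,-1],[0,0,0,-0.05,0,0,-1],[0,0,0,0,0,0,-1]]])

```text
t: 7.1
eef_pos: [504.3, 2.3, 26.2]
tool_rot: [0.0, 0.01, 1.0, 0.0]
force: [0.5, -0.0, -3.2]
gripper_width: 13.8
finger_force: 30.0
```

Emit:
step_arm(rows=[[[0,0,0,-0.05,0,0,-1],[0,0,0,-0.05,0,0,-1],[0,0,0,0,0,0,-1]]])

```text
t: 7.4
eef_pos: [505.3, 2.1, 25.7]
tool_rot: [-0.002, 0.01, 1.0, -0.0]
force: [-6.0, -0.9, 0.0]
gripper_width: 13.6
finger_force: 30.0
```

Emit:
step_arm(rows=[[[0,0,0,-0.04,0,0,-1],[0,0,0,0,0,0,-1]]])

```text
t: 7.6
eef_pos: [505.4, 2.0, 25.6]
tool_rot: [-0.003, 0.01, 1.0, -0.0]
force: [-8.9, -1.6, 2.7]
gripper_width: 14.1
finger_force: 30.0
```

```bash
python3 d.py; python3 -c "
from plant import readout; print(readout.read_state()['ft_torque'])"
```

```text
t 7.6 tcp [505.4   2.   25.6] phi 88.85 tilt [-0.006 -0.   ] F [-8.9 -1.6  2.7] w 14.1 fin 30.0 q7 1.55
[-0.03895394  1.76561204  0.23296965]
```

Emit:
step_arm(rows=[[[0,0,0,0.04,0,0,-1],[0,0,0,0,0,0,-0.4],[0,0,0,0,0,0,0],[0,0,0,0,0,0,0],[0,0,0,0,0,0,0]]])

```text
t: 8.1
eef_pos: [507.7, 2.3, 26.4]
tool_rot: [0.001, 0.01, 1.0, 0.0]
force: [0.3, 0.7, 0.0]
gripper_width: 42.1
finger_force: 0.0
```

Emit:
step_arm(rows=[[[0,0,0,0,0,-0.5,0],[0,0,0,0,0,-1,0],[0,0,0,0,0,-1,0],[0,0,0,0,0,-1,0],[0,0,0,0,0,-1,0]]])

```text
t: 8.6
eef_pos: [507.2, 2.3, 162.6]
tool_rot: [0.0, 0.01, 1.0, 0.0]
force: [-0.4, 0.5, -1.0]
gripper_width: 43.6
finger_force: 0.0
```

```bash
python3 d.py 606 191 150 88.85
```

```text
t 8.6 tcp [507.2   2.3 162.6] phi 88.83 tilt [0.001 0.   ] F [-0.4  0.5 -1. ] w 43.6 fin 0.0 q7 1.51
turn units -0.0 shift units x,y,z [-3.17  6.36  0.42]
```

Emit:
step_arm(rows=[[[0,0,0,0,0.5,0,-1],[0,0,0,-0.2,0.9,0,-1],[0,0,0,-0.4,0.9,0,-1],[0,0,0,-0.5,0.9,0,-1],[0,0,0,-0.5,0.9,0,-1]]])

```text
t: 9.1
eef_pos: [558.3, 125.4, 161.5]
tool_rot: [0.0, 0.01, 1.0, 0.0]
force: [0.2, -0.6, -0.0]
gripper_width: 7.3
finger_force: 0.0
```

Emit:
step_arm(rows=[[[0,0,0,-0.5,0.9,0,-1],[0,0,0,-0.5,0.8,0,-1],[0,0,0,-0.4,0.5,0.4,-1],[0,0,0,-0.1,0,0,-1],[0,0,0,0,0,0,-1]]])

```text
t: 9.6
eef_pos: [603.9, 188.8, 148.7]
tool_rot: [-0.0, 0.01, 1.0, -0.0]
force: [0.7, -0.1, -0.3]
gripper_width: 0.6
finger_force: 0.0
```

```bash
python3 d.py 606 191 100 88.85; python3 - <<'E'
from h import *; from plant import vision
c=vision.camera("top"); s=vision.camera("scene"); np.savez("top2.npz",**c); np.savez("scene2.npz",**s)
im=c["pixels"][:,:,::-1]; si=s["pixels"][:,:,::-1]
a=cv2.resize(im[135:245,225:335],(400,400),interpolation=cv2.INTER_CUBIC); b=cv2.resize(si[140:250,280:390],(400,400),interpolation=cv2.INTER_CUBIC)
cv2.imwrite("pics/c.png",np.hstack([a,b]))
E
```

```text
t 9.6 tcp [603.9 188.8 148.7] phi 88.83 tilt [-0.001 -0.001] F [ 0.7 -0.1 -0.3] w 0.6 fin 0.0 q7 1.22
turn units -0.0 shift units x,y,z [-0.07  0.08  1.62]
```

View pics/c.png

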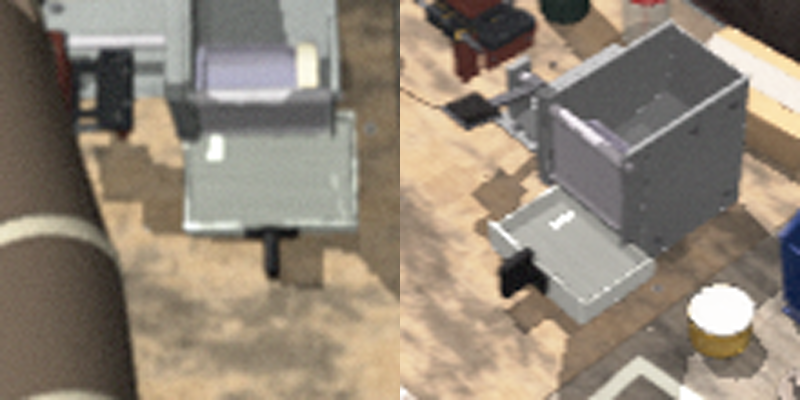

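The tray stands square against the front face, with its front rim at (187,229)–(355,226) in the left half. The gripper is above the pedal pad, so I'll go down to just above it.

Emit:
step_arm(rows=[[[0,0,0,-0.07,0.06,0.5,-1],[0,0,0,0,0,0.6,-1],[0,0,0,0,0,0.3,-1],[0,0,0,0,0,0,-1]]])

```text
t: 10.1
eef_pos: [604.9, 190.3, 105.4]
tool_rot: [-0.001, 0.01, 1.0, -0.001]
force: [1.1, -1.0, 0.5]
gripper_width: 0.2
finger_force: 0.0
```

```bash
python3 d.py 606 191 92 88.85; python3 - <<'E'
from h import *
c=load("top2.npz"); s=load("scene2.npz")
f=lambda a:(np.array(a)+.5)/(400/110)-.5
q=onplane(c,f([(186,229),(356,226)])+[225,135],42); print(q.round(1).tolist(),q.mean(0).round(1))
q=onplane(s,f([(89,228),(183,300)])+[280,140],42); print(q.round(1).tolist(),q.mean(0).round(1))
q=onplane(s,f([(100,119),(68,126),(50,101),(85,92)])+[280,140],92); print("pad",q.round(1).tolist(),q.mean(0).round(1))
E
```

```text
t 10.1 tcp [604.9 190.3 105.4] phi 88.8 tilt [-0.003 -0.001] F [ 1.1 -1.   0.5] w 0.2 fin 0.0 q7 1.23
turn units -0.01 shift units x,y,z [-0.04  0.02  0.45]
[[532.0, 77.8, 42.0], [528.1, -75.7, 42.0]] [530.1   1.1  42. ]
[[531.2, 73.8, 42.0], [536.9, -75.2, 42.0]] [534.1  -0.7  42. ]
pad [[622.9, 157.8, 92.0], [588.5, 174.2, 92.0], [600.1, 220.3, 92.0], [639.9, 204.1, 92.0]] [612.9 189.1  92. ]
```

Emit:
step_arm(rows=[[[0,0,0,0,0,0.25,-1],[0,0,0,0,0,0.15,-1],[0,0,0,0,0,0.1,-1],[0,0,0,0,0,0.1,-1],[0,0,0,0,0,0.1,-1]]])

```text
t: 10.6
eef_pos: [605.9, 191.2, 86.3]
tool_rot: [-0.0, 0.01, 1.0, 0.0]
force: [-3.5, -0.7, 4.1]
gripper_width: 0.3
finger_force: 2.0
```

Emit:
step_arm(rows=[[[0,0,0,0,0,0.2,-1],[0,0,0,0,0,0.2,-1],[0,0,0,0,0,0.2,-1],[0,0,0,0,0,0.15,-1],[0,0,0,0,0,0,-1]]])

```text
t: 11.1
eef_pos: [605.2, 191.3, 63.4]
tool_rot: [-0.001, 0.01, 1.0, 0.0]
force: [-5.2, -0.6, 8.5]
gripper_width: 0.4
finger_force: 4.3
```

```bash
python3 d.py 606 191 47 88.85
```

```text
t 11.1 tcp [605.2 191.3  63.4] phi 88.85 tilt [-0.002  0.   ] F [-5.2 -0.6  8.5] w 0.4 fin 4.3 q7 1.23
turn units 0.0 shift units x,y,z [-0.03 -0.01  0.55]
```

Emit:
step_arm(rows=[[[0,0,0,0,0,0.15,-1],[0,0,0,0,0,0.15,-1],[0,0,0,0,0,0.15,-1],[0,0,0,0,0,0.1,-1],[0,0,0,0,0,0,-1]]])

```text
t: 11.6
eef_pos: [606.6, 191.4, 48.5]
tool_rot: [0.001, 0.01, 1.0, 0.0]
force: [-4.7, -0.9, 13.6]
gripper_width: 0.4
finger_force: 6.8
```

Emit:
step_arm(rows=[[[0,0,0,0,0,0.05,-1],[0,0,0,0,0,0,-1]]])

```text
t: 11.8
eef_pos: [606.7, 191.4, 48.1]
tool_rot: [0.001, 0.01, 1.0, 0.0]
force: [-7.2, -2.3, 21.5]
gripper_width: 0.4
finger_force: 11.3
```

Emit:
step_arm(rows=[[[0,0,0,0,0,0.05,-1],[0,0,0,0,0,0,-1]]])

```text
t: 12.0
eef_pos: [606.8, 191.4, 47.8]
tool_rot: [0.001, 0.01, 1.0, 0.001]
force: [-10.4, -3.3, 31.8]
gripper_width: 0.8
finger_force: 16.4
```

Emit:
step_arm(rows=[[[0,0,0,0,0,-0.04,-1],[0,0,0,0,0,0,-1],[0,0,0,0,0,0,-1],[0,0,0,0,0,0,-1],[0,0,0,0,0,0,-1]]])

```text
t: 12.5
eef_pos: [606.8, 191.3, 48.1]
tool_rot: [0.001, 0.01, 1.0, 0.001]
force: [-8.6, -2.3, 23.3]
gripper_width: 0.5
finger_force: 12.2
```

Emit:
step_arm(rows=[[[0,0,0,0,0,0,-1],[0,0,0,0,0,0,-1],[0,0,0,0,0,0,-1],[0,0,0,0,0,0,-1],[0,0,0,0,0,0,-1]]])

```text
t: 13.0
eef_pos: [606.7, 191.4, 48.1]
tool_rot: [0.001, 0.01, 1.0, 0.001]
force: [-8.5, -1.6, 22.2]
gripper_width: 0.6
finger_force: 12.2
```

```bash
python3 d.py; python3 - <<'E'
from h import *; from plant import vision
c=vision.camera("top"); s=vision.camera("scene"); np.savez("top3.npz",**c); np.savez("scene3.npz",**s)
im=c["pixels"][:,:,::-1]; si=s["pixels"][:,:,::-1]
a=cv2.resize(im[135:245,225:335],(400,400),interpolation=cv2.INTER_CUBIC); b=cv2.resize(si[140:250,280:390],(400,400),interpolation=cv2.INTER_CUBIC)
cv2.imwrite("pics/d.png",np.hstack([a,b]))
E
```

```text
t 13.0 tcp [606.7 191.4  48.1] phi 88.82 tilt [0.002 0.001] F [-8.5 -1.6 22.2] w 0.6 fin 12.2 q7 1.23
```

View pics/d.png

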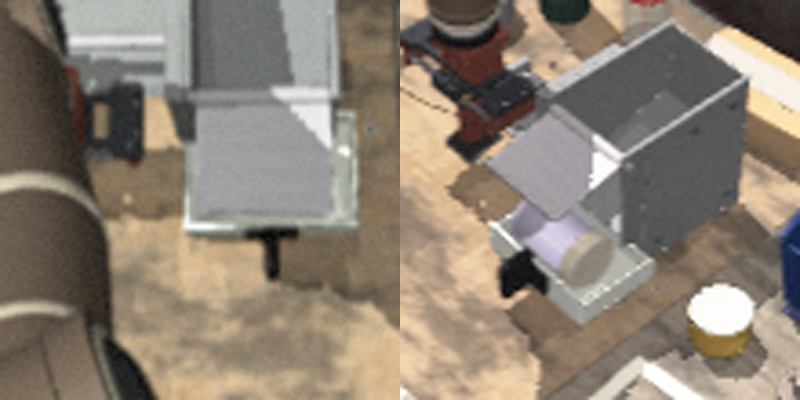

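The jar lies in the tray against the front wall, around (565,245) in the right half, with the lid raised. Now I'll ease the pedal up at about 22 mm/s.

Emit:
step_arm(rows=[[[0,0,0,0,0,-0.05,-1],[0,0,0,0,0,-0.07,-1],[0,0,0,0,0,-0.07,-1],[0,0,0,0,0,-0.07,-1],[0,0,0,0,0,-0.07,-1]]])

```text
t: 13.6
eef_pos: [605.7, 191.3, 56.0]
tool_rot: [-0.0, 0.01, 1.0, 0.0]
force: [-5.8, -0.3, 9.7]
gripper_width: 0.2
finger_force: 4.7
```

Emit:
step_arm(rows=[[[0,0,0,0,0,-0.07,-1],[0,0,0,0,0,-0.07,-1],[0,0,0,0,0,-0.07,-1],[0,0,0,0,0,-0.07,-1],[0,0,0,0,0,-0.07,-1]]])

```text
t: 14.1
eef_pos: [605.2, 191.3, 66.1]
tool_rot: [-0.001, 0.01, 1.0, 0.0]
force: [-5.6, -1.4, 7.1]
gripper_width: 0.1
finger_force: 4.0
```

Emit:
step_arm(rows=[[[0,0,0,0,0,-0.07,-1],[0,0,0,0,0,-0.07,-1],[0,0,0,0,0,-0.07,-1],[0,0,0,0,0,-0.07,-1],[0,0,0,0,0,-0.07,-1]]])

```text
t: 14.6
eef_pos: [605.7, 191.3, 76.6]
tool_rot: [-0.0, 0.01, 1.0, 0.0]
force: [-2.9, 0.0, 5.0]
gripper_width: 0.2
finger_force: 2.6
```

Emit:
step_arm(rows=[[[0,0,0,0,0,-0.07,-1],[0,0,0,0,0,-0.07,-1],[0,0,0,0,0,-0.07,-1]]])

```text
t: 14.9
eef_pos: [606.5, 191.3, 83.0]
tool_rot: [0.001, 0.01, 1.0, 0.0]
force: [-0.9, 0.4, 4.1]
gripper_width: 0.5
finger_force: 2.2
```

Emit:
step_arm(rows=[[[0,0,0,0,0,-0.06,-1],[0,0,0,0,0,-0.06,-1],[0,0,0,0,0,-0.05,-1],[0,0,0,0,0,-0.05,-1],[0,0,0,0,0,-0.05,-1]]])

```text
t: 15.4
eef_pos: [606.7, 191.1, 90.9]
tool_rot: [0.001, 0.01, 1.0, 0.0]
force: [3.4, 0.4, 1.8]
gripper_width: 0.7
finger_force: 1.6
```

Emit:
step_arm(rows=[[[0,0,0,0,0,-0.05,-1],[0,0,0,0,0,-0.05,-1],[0,0,0,0,0,-0.05,-1],[0,0,0,0,0,0,-1]]])

```text
t: 15.8
eef_pos: [605.8, 191.0, 95.2]
tool_rot: [-0.0, 0.01, 1.0, -0.0]
force: [2.9, -0.4, 2.7]
gripper_width: 0.4
finger_force: 1.4
```

```bash
python3 d.py 504.5 2.5 165 88.85; python3 - <<'E'
from h import *; from plant import vision
c=vision.camera("top"); s=vision.camera("scene"); np.savez("top4.npz",**c); np.savez("scene4.npz",**s)
im=c["pixels"][:,:,::-1]; si=s["pixels"][:,:,::-1]
a=cv2.resize(im[135:245,225:335],(400,400),interpolation=cv2.INTER_CUBIC); b=cv2.resize(si[140:250,280:390],(400,400),interpolation=cv2.INTER_CUBIC)
cv2.imwrite("pics/e.png",np.hstack([a,b]))
E
```

```text
t 15.8 tcp [605.8 191.   95.2] phi 88.83 tilt [-0. -0.] F [ 2.9 -0.4  2.7] w 0.4 fin 1.4 q7 1.23
turn units -0.0 shift units x,y,z [ 3.25 -6.35 -2.33]
```

View pics/e.png

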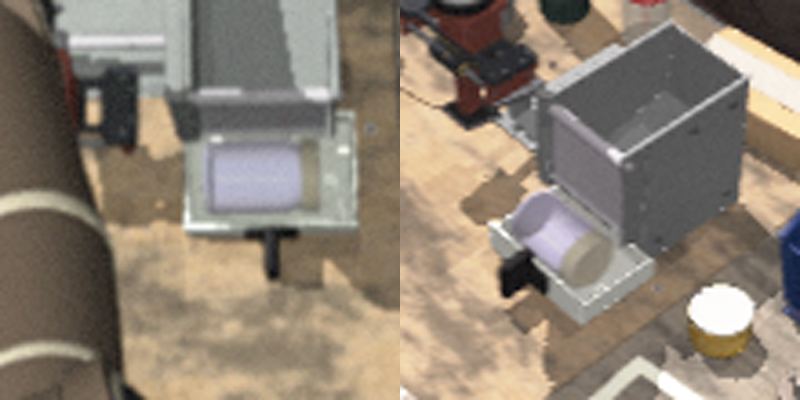

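The jar lies in the tray, about (258,178) in the left half, and the lid is almost shut. There is still 2.7 N on the pad, so I'll keep easing.

Emit:
step_arm(rows=[[[0,0,0,0,0,-0.04,-1],[0,0,0,0,0,-0.04,-1],[0,0,0,0,0,-0.04,-1],[0,0,0,0,0,0,-1]]])

```text
t: 16.3
eef_pos: [605.6, 191.2, 98.6]
tool_rot: [-0.0, 0.01, 1.0, -0.0]
force: [-0.3, 0.4, -0.0]
gripper_width: 0.6
finger_force: 0.0
```

Emit:
step_arm(rows=[[[0,0,0,0,0,-0.04,-1],[0,0,0,0,0,-0.04,-1],[0,0,0,0,0,-0.04,-1],[0,0,0,0,0,0,-1]]])

```text
t: 16.7
eef_pos: [606.2, 191.2, 102.6]
tool_rot: [0.0, 0.01, 1.0, 0.0]
force: [0.5, 0.2, 0.1]
gripper_width: 0.1
finger_force: 0.0
```

Emit:
step_arm(rows=[[[0,0,0,0,0,-0.5,-1],[0,0,0,0,0,-0.9,0],[0,0,0,0.3,0,-0.9,0],[0,0,0,0.8,-0.5,0,0],[0,0,0,0.8,-0.8,0,0]]])

```text
t: 17.2
eef_pos: [548.3, 154.7, 173.2]
tool_rot: [0.001, 0.009, 1.0, 0.001]
force: [0.4, -0.6, 0.3]
gripper_width: 28.7
finger_force: 0.0
```

Emit:
step_arm(rows=[[[0,0,0,0.8,-0.8,0,0.2],[0,0,0,0.6,-0.9,0,0.2],[0,0,0,0.15,-0.9,0,0.2],[0,0,0,0,-0.9,0,0.2],[0,0,0,0,-0.9,0,0.2]]])

```text
t: 17.7
eef_pos: [499.2, 21.3, 172.8]
tool_rot: [0.001, 0.01, 1.0, 0.0]
force: [0.3, -0.1, -0.6]
gripper_width: 52.8
finger_force: 0.0
```

Emit:
step_arm(rows=[[[0,0,0,0,-0.4,0,0.2],[0,0,0,0,0,0,0.2]]])

```text
t: 17.9
eef_pos: [499.1, 8.8, 172.1]
tool_rot: [0.001, 0.012, 1.0, -0.0]
force: [0.7, 0.1, -1.3]
gripper_width: 52.5
finger_force: 0.0
```

```bash
python3 d.py 504.5 2.5 26.5 88.85
```

```text
t 17.9 tcp [499.1   8.8 172.1] phi 88.66 tilt [ 0.001 -0.   ] F [ 0.7  0.1 -1.3] w 52.5 fin 0.0 q7 1.49
turn units -0.03 shift units x,y,z [-0.18 -0.21  4.85]
```

Emit:
step_arm(rows=[[[0,0,0,-0.15,-0.2,0.6,0.2],[0,0,0,0,0,1,0.2],[0,0,0,0,0,1,0.2],[0,0,0,0,0,1,0.2],[0,0,0,0,0,0.8,0.2]]])

```text
t: 18.4
eef_pos: [503.1, 6.3, 38.0]
tool_rot: [-0.0, 0.009, 1.0, 0.0]
force: [-0.2, 0.1, -0.4]
gripper_width: 52.7
finger_force: 0.0
```

Emit:
step_arm(rows=[[[0,0,0,0,0,0.35,0.2],[0,0,0,0,0,0,0.2]]])

```text
t: 18.6
eef_pos: [502.5, 5.4, 27.8]
tool_rot: [-0.001, 0.01, 1.0, 0.0]
force: [0.5, -0.5, 0.4]
gripper_width: 52.8
finger_force: 0.0
```

```bash
python3 d.py 504 2.5 26.5 88.85
```

```text
t 18.6 tcp [502.5   5.4  27.8] phi 88.91 tilt [-0.003  0.   ] F [ 0.5 -0.5  0.4] w 52.8 fin 0.0 q7 1.55
turn units 0.01 shift units x,y,z [-0.05 -0.09  0.04]
```

Close on the fin, then plan the pull.

Emit:
step_arm(rows=[[[0,0,0,-0.03,-0.09,0.03,0.2],[0,0,0,0,0,0,-0.2],[0,0,0,0,0,0,-0.5],[0,0,0,0,0,0,-1],[0,0,0,0,0,0,-1]]])

```text
t: 19.1
eef_pos: [504.3, 1.5, 28.4]
tool_rot: [0.0, 0.01, 1.0, 0.0]
force: [-0.4, 0.3, -0.5]
gripper_width: 23.9
finger_force: 0.0
```

Emit:
step_arm(rows=[[[0,0,0,0,0,0,-1],[0,0,0,0,0,0,-1],[0,0,0,0,0,0,-1],[0,0,0,0,0,0,-1]]])

```text
t: 19.5
eef_pos: [504.2, 1.7, 28.1]
tool_rot: [0.0, 0.01, 1.0, 0.0]
force: [-0.5, 1.8, 5.1]
gripper_width: 13.2
finger_force: 30.0
```

```bash
python3 d.py 400 4 26.5 88.85; python3 - <<'E'
import numpy as np
t=np.radians(5.3); c=np.array([466,-271.5]); print("grip at bay",c-83*np.array([np.cos(t),np.sin(t)]))
E
```

```text
t 19.5 tcp [504.2   1.7  28.1] phi 88.85 tilt [0. 0.] F [-0.5  1.8  5.1] w 13.2 fin 30.0 q7 1.56
turn units -0.0 shift units x,y,z [3.47 0.01 0.05]
grip at bay [ 383.35485005 -279.16675876]
```

Emit:
step_arm(rows=[[[0,0,0,0.03,0,0,-1],[0,0,0,0.06,0,0,-1],[0,0,0,0.09,0,0,-1],[0,0,0,0.12,0,0,-1],[0,0,0,0.15,0,0,-1]]])

```text
t: 20.0
eef_pos: [490.8, 1.6, 28.1]
tool_rot: [0.001, 0.01, 1.0, -0.0]
force: [3.4, 0.1, 1.5]
gripper_width: 13.8
finger_force: 30.0
```

Emit:
step_arm(rows=[[[0,0,0,0.18,0,0,-1],[0,0,0,0.2,0,0,-1],[0,0,0,0.2,0,0,-1],[0,0,0,0.2,0,0,-1],[0,0,0,0.2,0,0,-1]]])

```text
t: 20.5
eef_pos: [461.0, 2.4, 28.1]
tool_rot: [0.0, 0.01, 1.0, 0.0]
force: [3.7, -0.0, 2.2]
gripper_width: 13.7
finger_force: 30.0
```

Emit:
step_arm(rows=[[[0,0,0,0.2,0,0,-1],[0,0,0,0.2,0,0,-1],[0,0,0,0.2,0,0,-1],[0,0,0,0.2,0,0,-1],[0,0,0,0.2,0,0,-1]]])

```text
t: 21.0
eef_pos: [431.0, 3.0, 28.1]
tool_rot: [0.0, 0.01, 1.0, 0.0]
force: [5.6, -0.3, 3.5]
gripper_width: 13.8
finger_force: 30.0
```

Emit:
step_arm(rows=[[[0,0,0,0.2,0,0,-1],[0,0,0,0.2,0,0,-1],[0,0,0,0.2,-0.05,0,-1],[0,0,0,0.18,-0.1,0,-1],[0,0,0,0.15,-0.15,0,-1]]])

```text
t: 21.5
eef_pos: [402.7, -4.6, 28.1]
tool_rot: [0.0, 0.009, 1.0, 0.0]
force: [3.8, 3.8, 4.3]
gripper_width: 13.9
finger_force: 30.0
```

Emit:
step_arm(rows=[[[0,0,0,0.12,-0.2,0,-1],[0,0,0,0.09,-0.25,0,-1],[0,0,0,0.06,-0.3,0,-1],[0,0,0,0.03,-0.3,0,-1],[0,0,0,0,-0.3,0,-1]]])

```text
t: 22.0
eef_pos: [392.1, -43.8, 28.1]
tool_rot: [-0.001, 0.008, 1.0, 0.001]
force: [0.4, 8.7, 10.1]
gripper_width: 13.9
finger_force: 30.1
```

```bash
python3 d.py 383.4 -279.2 26.5 95.3
```

```text
t 22.0 tcp [392.1 -43.8  28.1] phi 89.04 tilt [-0.002  0.002] F [ 0.4  8.7 10.1] w 13.9 fin 30.1 q7 1.65
turn units -1.04 shift units x,y,z [ 1.01 -7.79  0.05]
```

Emit:
step_arm(rows=[[[0,0,0,0.03,-0.35,-0.02,-1],[0,0,0,0.03,-0.4,0,-1],[0,0,0,0.03,-0.4,0,-1],[0,0,0,0.03,-0.4,0,-1],[0,0,0,0.03,-0.4,0,-1]]])

```text
t: 22.5
eef_pos: [385.5, -103.1, 28.1]
tool_rot: [-0.002, 0.009, 1.0, 0.001]
force: [0.8, 6.5, 4.5]
gripper_width: 13.8
finger_force: 30.1
```

Emit:
step_arm(rows=[[[0,0,-0.1,0.03,-0.4,0,-1],[0,0,-0.1,0.03,-0.4,0,-1],[0,0,-0.1,0.03,-0.4,0,-1],[0,0,-0.1,0.03,-0.4,0,-1],[0,0,-0.1,0.03,-0.4,0,-1]]])

```text
t: 23.0
eef_pos: [381.0, -162.3, 28.1]
tool_rot: [-0.002, -0.018, 1.0, 0.001]
force: [-0.9, 7.3, 7.2]
gripper_width: 14.0
finger_force: 30.1
```

Emit:
step_arm(rows=[[[0,0,-0.1,0.03,-0.4,0,-1],[0,0,-0.1,0.03,-0.4,0,-1],[0,0,-0.1,0.03,-0.4,0,-1],[0,0,-0.1,0.03,-0.35,0,-1],[0,0,-0.1,0.03,-0.3,0,-1]]])

```text
t: 23.5
eef_pos: [379.5, -217.4, 28.1]
tool_rot: [-0.002, -0.044, 0.999, 0.002]
force: [-0.8, 10.6, 10.8]
gripper_width: 14.3
finger_force: 30.1
```

Emit:
step_arm(rows=[[[0,0,0,0.03,-0.25,0,-1],[0,0,0,0.03,-0.2,0,-1],[0,0,0,0.03,-0.15,0,-1],[0,0,0,0.03,-0.1,0,-1],[0,0,0,0,0,0,-1]]])

```text
t: 24.0
eef_pos: [378.0, -239.1, 28.1]
tool_rot: [-0.001, -0.043, 0.999, 0.001]
force: [-0.4, 5.3, 5.5]
gripper_width: 13.8
finger_force: 30.1
```

```bash
python3 d.py 383.4 -279.2 26.5 95.3
```

```text
t 24.0 tcp [ 378.  -239.1   28.1] phi 94.94 tilt [-0.003  0.003] F [-0.4  5.3  5.5] w 13.8 fin 30.1 q7 2.21
turn units -0.06 shift units x,y,z [-0.05 -1.35  0.05]
```

Emit:
step_arm(rows=[[[0,0,0,0,-0.1,0,-1],[0,0,-0.06,-0.02,-0.2,0,-1],[0,0,0,-0.02,-0.25,0,-1],[0,0,0,-0.01,-0.25,0,-1],[0,0,0,0,-0.25,0,-1]]])

```text
t: 24.5
eef_pos: [382.2, -268.7, 28.1]
tool_rot: [-0.002, -0.047, 0.999, 0.003]
force: [-0.1, 10.3, 12.0]
gripper_width: 13.9
finger_force: 30.2
```

Emit:
step_arm(rows=[[[0,0,0,0,-0.15,0,-1],[0,0,0,0,-0.1,0,-1],[0,0,0,0,-0.05,0,-1],[0,0,0,0,0,0,-1]]])

```text
t: 24.9
eef_pos: [383.1, -277.9, 28.1]
tool_rot: [-0.002, -0.047, 0.999, 0.002]
force: [0.0, 8.2, 10.4]
gripper_width: 14.0
finger_force: 30.1
```

```bash
python3 d.py 383.4 -279.2 26.5 95.3; python3 - <<'E'
from h import *; from plant import vision
c=vision.camera("top"); s=vision.camera("scene"); np.savez("top5.npz",**c); np.savez("scene5.npz",**s)
im=c["pixels"][:,:,::-1]; si=s["pixels"][:,:,::-1]
a=cv2.resize(im[155:265,335:445],(400,400),interpolation=cv2.INTER_CUBIC); b=cv2.resize(si[210:320,300:410],(400,400),interpolation=cv2.INTER_CUBIC)
cv2.imwrite("pics/f.png",np.hstack([a,b]))
E
```

```text
t 24.9 tcp [ 383.1 -277.9   28.1] phi 95.36 tilt [-0.004  0.005] F [ 0.   8.2 10.4] w 14.0 fin 30.1 q7 2.29
turn units 0.01 shift units x,y,z [-0.01 -0.04  0.05]
```

View pics/f.png

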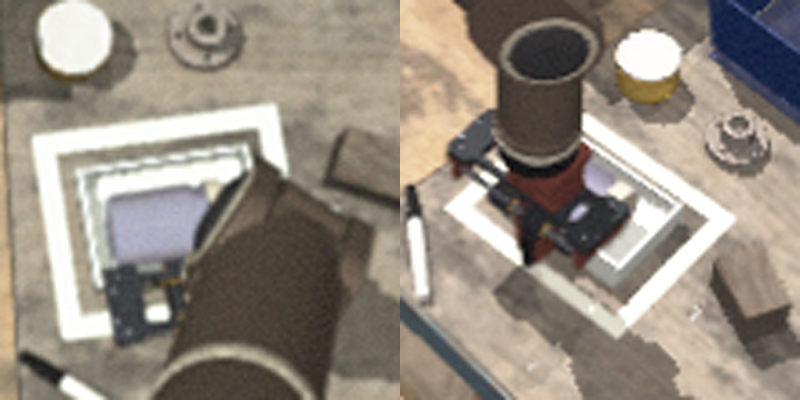

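The tray with the jar stands inside the tape, its left side near (85,230) against the inner tape edge near (55,230) in the left half. Releasing, rising and checking.

Emit:
step_arm(rows=[[[0,0,0,0,0,-0.02,-1],[0,0,0,0,0,0,-0.4],[0,0,0,0,0,0,0],[0,0,0,0,0,0,0.1],[0,0,0,0,0,0,0.1]]])

```text
t: 25.5
eef_pos: [384.2, -281.3, 28.9]
tool_rot: [-0.0, -0.045, 0.999, 0.0]
force: [0.3, -1.0, -0.2]
gripper_width: 42.2
finger_force: 0.0
```

Emit:
step_arm(rows=[[[0,0,0,0,0,-0.4,0.1],[0,0,0,0,0,-0.8,0.1],[0,0,0,0,0,-1,0.1],[0,0,0,0,0,-1,0.1],[0,0,0,0,0,-1,0.1]]])

```text
t: 26.0
eef_pos: [384.4, -281.3, 157.2]
tool_rot: [0.0, -0.045, 0.999, -0.0]
force: [1.2, -0.4, -0.3]
gripper_width: 48.6
finger_force: 0.0
```

Emit:
step_arm(rows=[[[0,0,0,0,1,-0.8,0.1],[0,0,0,0,1,-0.5,0.1],[0,0,0,0,1,0,0.1],[0,0,0,0,1,0,0.1],[0,0,0,0,1,0,0.1]]])

```text
t: 26.5
eef_pos: [370.8, -130.9, 195.2]
tool_rot: [0.001, -0.045, 0.999, -0.0]
force: [0.4, -0.1, 0.6]
gripper_width: 48.7
finger_force: 0.0
```

Emit:
step_arm(rows=[[[0,0,0,0,1,0,0.1],[0,0,0,0,1,0,0.1],[0,0,0,0,1,0,0.1],[0,0,0,0,1,0,0.1],[0,0,0,0,0,0,0.1]]])

```text
t: 27.0
eef_pos: [360.0, -9.6, 195.0]
tool_rot: [0.0, -0.047, 0.999, 0.0]
force: [0.3, -0.6, -0.2]
gripper_width: 48.1
finger_force: 0.0
```

```bash
python3 d.py; python3 - <<'E'
from h import *; from plant import vision
c=vision.camera("top"); s=vision.camera("scene"); np.savez("top6.npz",**c); np.savez("scene6.npz",**s)
im=c["pixels"][:,:,::-1]; si=s["pixels"][:,:,::-1]
a=cv2.resize(im[155:265,335:445],(400,400),interpolation=cv2.INTER_CUBIC); b=cv2.resize(si[140:320,240:420],(400,400),interpolation=cv2.INTER_CUBIC)
cv2.imwrite("pics/g.png",np.hstack([a,b]))
E
```

```text
t 27.0 tcp [360.   -9.6 195. ] phi 95.44 tilt [0.001 0.   ] F [ 0.3 -0.6 -0.2] w 48.1 fin 0.0 q7 1.56
```

View pics/g.png

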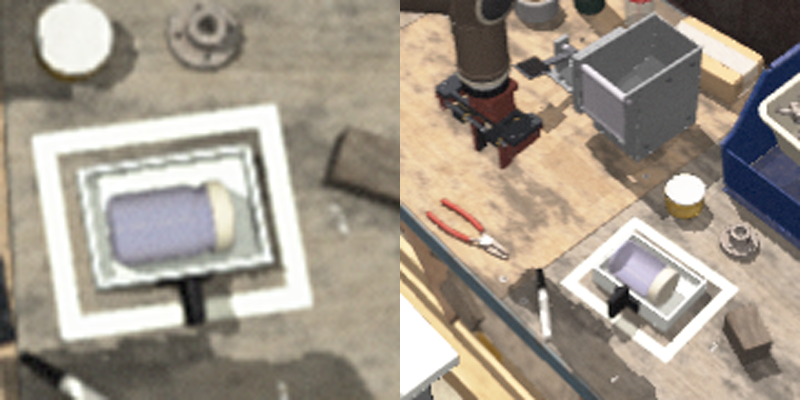

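Jar in tray, tray inside the tape, lid shut, bystanders in place. A quick numeric check of the placing:

```bash
python3 - <<'E'
from h import *
c=load("top6.npz"); f=lambda a:(np.array(a)+.5)/(400/110)-.5+[335,155]
A=onplane(c,f([(99,290),(275,263)]),42)[:,:2]; B=onplane(c,f([(77,171),(251,147)]),25)[:,:2]
t=np.radians(5.3); R=np.array([[np.cos(t),np.sin(t)],[-np.sin(t),np.cos(t)]])
q=(np.r_[A,B]-[465.5,-271.7])@R.T; print("tray corners in bay frame",q.round(1).tolist(),q.mean(0).round(1))
q=onplane(c,f([(50,155),(265,124),(290,290),(74,322)]),0)[:,:2]; print("inner tape",((q-[465.5,-271.7])@R.T).round(1).tolist())
E
```

```text
tray corners in bay frame [[-59.5, 80.9], [-57.1, -79.0], [52.5, 81.4], [53.0, -80.4]] [-2.8  0.7]
inner tape [[75.2, 100.7], [77.2, -103.3], [-79.3, -98.4], [-81.2, 102.6]]
```

Centred to within 3 mm, with at least 16 mm of margin. Handing in.

```bash
python3 -c "
from plant import job; print(job.finish_job())"
```

```text
the job is handed in; nothing more can be done
None
```

The job is handed in at about 27 s: the jar was dispensed into the tray, the pedal was eased up until the lid shut, and the tray stands released inside the tape, centred to about 3 mm, with the bystanders looking undisturbed.

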